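# Put the seasoning containers back on their own mats

### The arm

A 7-joint arm with a two-finger parallel gripper is mounted at the origin on the work surface. World frame = base frame: x ahead of the robot, y to its left, z up, the work surface at z = 0. Lengths are in m, angles in rad, forces in N, time in s.
With the tool pointing down it reaches from about 0.4 to 0.85 m from the base axis. Payload 10.4 kg.
Tool frame: the origin (TCP) lies midway between the tips of the shut fingers; the grasp point (between the pads) lies 19 mm behind it; z points along the fingers, y is the line along which they close (so a half turn about z gives the same grasp; the last joint's range is limited). The gripper opens to 87 mm and grips with 3 to 60 N. Pads are 19 mm wide; open, the fingers measure 117 mm over their backs; the gripper's body (75 mm by 190 mm) begins 51 mm behind the grasp point.
Start: joints at [1.177, 0.332, -0.065, 1.46, 0.022, 1.35, -0.088], TCP at [0.226, -0.583, 0.223] pointing down, gripper open.
Joint ranges: [-2.6, 2.6], [-0.5, 2.12], [-1.47, 1.34], [0.16, 2.42], [-1.27, 4.41], [0.06, 2.06], [-2.6, 2.6]. Speed limits (rad/s): [2.22, 2.22, 2.79, 2.79, 3.14, 3.14, 3.14].

### API

Orientations are given as a rotation vector (axis times angle).
In Python, from plant import env gives the robot as it stands. The module is installed in compiled form; this text tells all that it offers.
- The arm moves only by the shell command python3 -m jog 'ROWS'. ROWS is JSON, a list of rows, each an object of numbers: "x", "y", "z": the shift along the tool's x, y, z in mm; "spin": the turn about the tool's z in rad; "claw": the closure, from -1 (fully open) to 1 (shut). In form: [{"x": .., "y": .., "z": .., "spin": .., "claw": ..}, ...]. A call has 1 to 5 rows; each row shifts and turns the commanded pose from where the row before left it, along the tool's axes as they then stand; what a row does not reach is not made up. A row lasts 1/12 s, in which the tool goes at most 41.7 mm and 7.16 degrees, less where a joint would pass 70% of its speed; a pose out of reach is approached as far as the arm can. A call is refused whole if a number of a shift passes 41.7 or a number of a turn 0.125, either way. A call with a gripper value outside its range is refused whole. The fingers move at their own pace and stop on an object; the grip force is fixed at half the most. Time passes only in rows, so rows that do not move let the fingers close. It gives the time, the measured TCP pose, the force, the opening and the grip force at its end, in the units of the state.
- env.get_state(): the state, without advancing time (a new reading comes with each control period).
- env.camera(name): name is "side" or "top"; returns a dict with "pixels" (420x560x3 uint8, blue, green, red), "range_z" (420x560 float32, m along the optical axis (not along the pixel's ray), 0 where there is no reading), "K" (3x3 intrinsics, pixels), "k1" (the pictures are not rectified: a ray, as slopes to the right and down, at radius r is drawn at 1 + k1 r^2 times it, then the intrinsics apply), "position" and "orientation" of the camera in the world. Camera axes: x right, y down, z forward; pixel columns grow to the right and rows downward; lengths in m; the calibration is good to about 2 mm. A picture is of the moment at which its call begins.
- env.finish_job(): hands the job in; it is judged then, once.
Trained networks look in a picture, given as the dict that the camera call returned (one of the last four; its "shot" number tells which), for a name from the list of things; names that differ only in an ending like _2 or _b are one class to them, and where a whole thing is asked for, a point or a joint stands for the part that bears it (a point fixed in the world has none). Each returns a list of dicts, best first, with "conf" (0 to 1); they miss things now and then, are a little off and sometimes report something else, mostly with a low value. They report only what shows in the picture. A call takes as long as a camera call. They do not tell look-alikes from the thing itself.
- env.recognise(picture, query): "location" ([x, y, z] in m, in the coordinates of the camera as it stood for that picture, good to about 4 mm: the middle of the surface that is visible of it).
The state is a dict: "time": time; "joint_positions": joint angles; "joint_velocities": joint speeds; "joint_torque": joint torques, N m; "tcp_pos": TCP position; "ee_rot": TCP orientation; "wrist_force": force on the tool from outside, world axes, zero at the start; "moment": the same for the moment, N m; "width": finger opening in m; "grip_force": force on a finger pad.
Only numpy, scipy, OpenCV 4.12 (cv2) and the standard library are available. Lean on these libraries where they do the work, as an engineer would, in place of code of your own. Each camera call takes 0.05 s, during which the arm holds its last target. There are 200 camera calls.

### The job

The three steel seasoning containers have been mixed up: each stands on another one's rubber mat. Move them, upright, so that each stands in the middle of the mat of its own shape, the square and the oblong one squarely in line with their mats, using the empty round wooden board as the halfway spot to set one down on. Leave the timer, the little bowl and the cup where they are.

Things in the scene. Friction and masses are not known exactly. Their poses are not given: they have to be found in the camera images.
- round_pot: Round closed stainless canister with a small black knob, upright, loose, about 0.3 kg: body 56 mm diameter, lid rim 58 mm diameter from 64 to 70 mm up, black knob 18 mm diameter from 70 to 82 mm up. Lid and knob do not come off. It starts on the oblong mat. Origin: centre of its underside; z up. 
- square_pot: Square closed stainless tin, upright, loose, about 0.3 kg: body 52 x 52 mm, lid rim 54 x 54 mm from 62 to 68 mm up, round black knob 18 mm diameter up to 80 mm. Lid and knob do not come off. It starts on the round mat. Origin: centre of its underside; z up. x and y are square to its sides.
- oblong_pot: Oblong closed stainless tin, upright, loose, about 0.3 kg: body 86 mm along its x by 42 mm along its y, lid rim 88 x 44 mm from 62 to 68 mm up, black bar grip 36 x 10 mm (long along x) up to 80 mm. Lid and grip do not come off. It starts on the square mat. Origin: centre of its underside; z up. 
- round_mat: Round dark rubber mat, fixed, flat, 96 mm diameter, 6 mm thick: the place of the round canister. Origin: centre of its underside; z up. 
- square_mat: Square dark rubber mat, fixed, flat, 96 x 96 mm, 6 mm thick: the place of the square tin. Origin: centre of its underside; z up. x and y are square to its sides.
- oblong_mat: Oblong dark rubber mat, fixed, flat, 120 mm along its x by 76 mm along its y, 6 mm thick: the place of the oblong tin, whose long side goes along the mat's long side. Origin: centre of its underside; z up. 
- wood_board: Empty round light wooden board, fixed, flat, 140 mm diameter, 16 mm thick: the halfway spot. Origin: centre of its underside; z up. 
- timer: Flat blue kitchen timer lying on the bench, loose: 50 mm along x, 70 mm along y, 20 mm high. To be left alone. Origin: centre of its underside; z up. 
- pinch_bowl: Small white ceramic bowl, loose, empty: 56 mm rim diameter, 28 mm high. To be left alone. Origin: centre of its underside; z up. 
- steel_cup: Small plain metal cup without handle, loose, empty: 52 mm rim diameter, 60 mm high. To be left alone. Origin: centre of its underside; z up. 
There are look-alikes about, which are no part of the job. What is shaped like the oblong_mat but white is not meant.

How it is judged:
By the outcome, as a careful person would: the job done as asked, in the order asked, and still so for the second after the job is handed in, with the robot touching nothing.
It also fails if it takes over 112 s, if anything falls off the work surface, if the arm or the gripper's body presses on something with over 40 N, if the wrist force passes 120 N, or if a joint passes its speed limit or range.

## Working session

There is one attempt and no reset: what is moved stays moved. The work goes in short steps, Python scripts to look and compute and a shell command to move; the robot and the scene stay as the last step left them, time stands still between calls to the robot, and variables do not carry over. Pictures are saved under pics/ and viewed, at most 14 in all, crops included, and the job is handed in when it is done.

```bash
mkdir -p pics
cat > h.py <<'E'
import numpy as np, cv2
from scipy.spatial.transform import Rotation as R
from plant import env
def rot(o):
    o=np.array(o,float)
    return o if o.shape==(3,3) else (R.from_quat(o).as_matrix() if o.size==4 else R.from_rotvec(o).as_matrix())
def towld(c,p): return rot(c["orientation"])@np.array(p)+np.array(c["position"])
def D(c): return np.array([c["k1"],0,0,0,0],float)
def cloud(c):
    h,w=c["range_z"].shape
    u,v=np.meshgrid(np.arange(w),np.arange(h))
    n=cv2.undistortPoints(np.stack([u,v],-1).reshape(-1,1,2).astype(np.float64),np.array(c["K"],float),D(c)).reshape(h,w,2)
    z=c["range_z"][...,None]
    P=np.concatenate([n*z,z],-1)
    return P@rot(c["orientation"]).T+np.array(c["position"])
def pix(c,P):
    Rm=rot(c["orientation"]);p=(np.array(P)-c["position"])@Rm
    return cv2.projectPoints(p.reshape(-1,1,3).astype(float),np.zeros(3),np.zeros(3),np.array(c["K"],float),D(c))[0].reshape(-1,2)
E
cat > a.py <<'E'
from h import *
names="round_pot square_pot oblong_pot round_mat square_mat oblong_mat wood_board timer pinch_bowl steel_cup".split()
for n in ["top","side"]:
    c=env.camera(n); cv2.imwrite(f"pics/{n}0.png",c["pixels"]); np.save(f"{n}0.npy",c,allow_pickle=True)
    print(n,c["position"],c["orientation"],c["K"][0],c["k1"])
    for q in names:
        for d in env.recognise(c,q)[:3]:
            w=towld(c,d["location"]); print(q,round(d["conf"],2),w.round(3),pix(c,w).round()[0])
s=env.get_state(); print(s["time"],s["tcp_pos"],s["ee_rot"],s["width"])
E
python3 a.py
```

```text
top [ 0.37754047 -0.02179189  1.03078626] [-2.0987089   2.14598506 -0.17466079] [490.44966474   0.         278.63725025] -0.1403971267318851
round_pot 0.93 [ 0.615 -0.173  0.073] [359. 181.]
round_pot 0.49 [ 0.463 -0.281  0.072] [416. 255.]
square_pot 0.94 [ 0.463 -0.28   0.074] [416. 255.]
oblong_pot 0.76 [0.473 0.32  0.078] [113. 256.]
round_mat 0.68 [ 0.446 -0.261  0.007] [400. 266.]
round_mat 0.29 [ 0.432 -0.016  0.019] [283. 276.]
square_mat 0.58 [0.476 0.306 0.009] [131. 258.]
oblong_mat 0.85 [ 0.607 -0.175  0.011] [355. 192.]
oblong_mat 0.82 [ 0.648 -0.367  0.005] [441. 173.]
wood_board 0.95 [0.652 0.192 0.016] [184. 175.]
wood_board 0.44 [0.474 0.315 0.075] [116. 256.]
timer 0.96 [ 0.435 -0.013  0.017] [281. 274.]
pinch_bowl 0.86 [ 0.457 -0.151  0.012] [348. 262.]
steel_cup 0.88 [0.71  0.011 0.033] [267. 145.]
steel_cup 0.69 [ 0.609 -0.179  0.009] [357. 191.]
side [0.41528401 0.79805132 0.69841502] [-0.2757878   2.75696528 -1.34287009] [511.47382804   0.         276.86063752] -0.16543146106318005
round_pot 0.71 [ 0.622 -0.163  0.058] [261. 172.]
square_pot 0.68 [ 0.469 -0.271  0.058] [332. 155.]
square_pot 0.64 [0.464 0.35  0.007] [290. 388.]
oblong_pot 0.94 [0.468 0.334 0.071] [291. 355.]
oblong_pot 0.53 [ 0.452 -0.26   0.008] [337. 176.]
round_mat 0.57 [ 0.449 -0.261  0.007] [338. 176.]
square_mat 0.76 [0.462 0.351 0.008] [291. 389.]
oblong_mat 0.73 [ 0.641 -0.166  0.004] [253. 189.]
oblong_mat 0.57 [ 0.649 -0.363  0.007] [267. 146.]
wood_board 0.76 [0.65  0.205 0.018] [202. 298.]
timer 0.96 [0.441 0.    0.018] [331. 241.]
timer 0.18 [ 0.45  -0.26   0.006] [338. 177.]
pinch_bowl 0.89 [ 0.453 -0.164  0.021] [333. 194.]
pinch_bowl 0.27 [0.652 0.203 0.018] [202. 297.]
steel_cup 0.83 [0.702 0.027 0.04 ] [203. 224.]
1.1 [ 0.22650015 -0.58253252  0.22255632] [3.08771492e+00 5.79060596e-01 3.45827629e-05] 0.08673796590071625
```

View pics/top0.png

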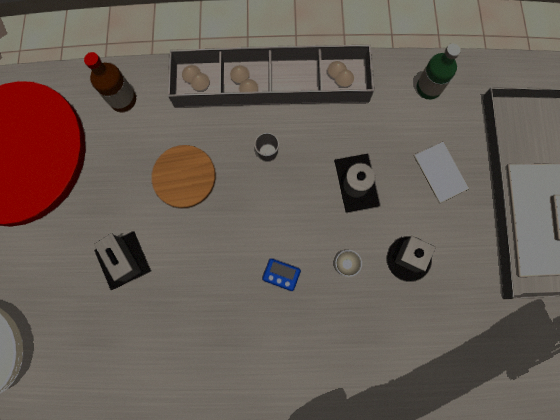

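View pics/side0.png

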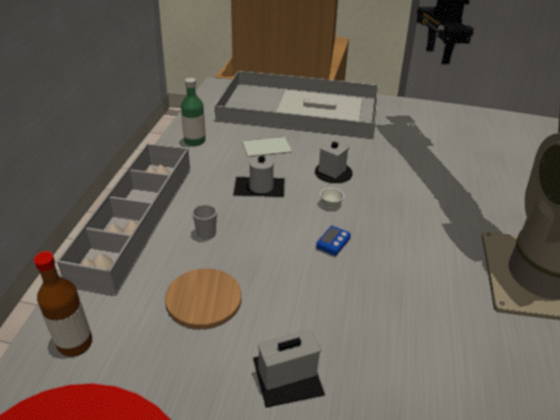

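The top view shows the round pot at (360,178) on the oblong dark mat at (357,183), and the square pot at (417,253) on the round mat at (410,258). The oblong pot is at (116,255) on the square mat at (123,260), and the empty board is at (184,176). For the oblong mat there are two candidates: the dark one at (357,183) and the white look-alike at (441,173). I choose the dark one. The board at (184,176) could be confused with the red plate at (20,153), but only the board is light wood. The other knobbed item, in the tray at (540,220), isn't one of the pots.

```bash
cat > fit.py <<'E'
from h import *
def fit(c,xy,lo,hi,r,dark=None,vmax=60):
    W=cloud(c); g=c["pixels"].max(-1)
    m=(np.hypot(W[...,0]-xy[0],W[...,1]-xy[1])<r)&(W[...,2]>lo)&(W[...,2]<hi)&(c["range_z"]>0)
    if dark: m&=g<vmax
    m=cv2.morphologyEx(m.astype(np.uint8),cv2.MORPH_OPEN,np.ones((3,3)))>0
    p=W[m]; 
    if len(p)<20: return None
    b=cv2.minAreaRect(p[:,:2].astype(np.float32)); e=cv2.minEnclosingCircle(p[:,:2].astype(np.float32))
    return len(p),np.round(b[0],4),np.round(b[1],3),round(b[2],1),np.round(e[0],4),round(e[1],3),p[:,2].mean().round(4)
if __name__=="__main__":
    for n in ["top","side"]:
        c=np.load(f"{n}0.npy",allow_pickle=True).item(); print(n)
        for q,xy,lo,hi,r,d in [("round_pot",(.615,-.173),.066,.082,.05,0),("square_pot",(.463,-.28),.064,.08,.05,0),("oblong_pot",(.47,.32),.064,.08,.06,0),
          ("round_mat",(.453,-.267),-.004,.02,.08,1),("square_mat",(.47,.32),-.004,.02,.09,1),("oblong_mat",(.61,-.175),-.004,.02,.09,1),("board",(.65,.195),.01,.03,.09,0)]:
            print(q,fit(c,xy,lo,hi,r,d))
    c=np.load("top0.npy",allow_pickle=True).item()["pixels"]
    a=[cv2.resize(c[y-45:y+45,x-45:x+45],(260,260)) for x,y in [(359,182),(410,256),(122,258)]]
    cv2.imwrite("pics/crop.png",np.hstack(a))
E
python3 fit.py
```

```text
top
round_pot (572, array([ 0.6235, -0.1771]), array([0.055, 0.058]), 87.8, array([ 0.6233, -0.1771]), 0.029, np.float64(0.0755))
square_pot (677, array([ 0.4663, -0.284 ]), array([0.055, 0.055]), 63.1, array([ 0.4666, -0.2831]), 0.036, np.float64(0.0735))
oblong_pot (834, array([0.473 , 0.3222]), array([0.089, 0.045]), 31.4, array([0.4731, 0.3219]), 0.047, np.float64(0.074))
round_mat (677, array([ 0.4556, -0.2681]), array([0.095, 0.063]), 26.8, array([ 0.4624, -0.2817]), 0.048, np.float64(0.0063))
square_mat (863, array([0.4711, 0.3276]), array([0.096, 0.099]), 25.1, array([0.4716, 0.328 ]), 0.066, np.float64(0.0063))
oblong_mat (1084, array([ 0.6303, -0.1794]), array([0.122, 0.076]), 9.5, array([ 0.6301, -0.1791]), 0.07, np.float64(0.0056))
board (3126, array([0.6513, 0.1948]), array([0.137, 0.139]), 79.0, array([0.6516, 0.1955]), 0.071, np.float64(0.0158))
side
round_pot (283, array([ 0.6243, -0.1756]), array([0.057, 0.057]), 21.4, array([ 0.6227, -0.1781]), 0.032, np.float64(0.0744))
square_pot (275, array([ 0.4666, -0.2856]), array([0.06 , 0.056]), 62.7, array([ 0.4667, -0.2835]), 0.035, np.float64(0.0726))
oblong_pot (1316, array([0.4733, 0.3212]), array([0.088, 0.046]), 31.5, array([0.4741, 0.3201]), 0.049, np.float64(0.0732))
round_mat (310, array([ 0.4601, -0.2688]), array([0.092, 0.069]), 13.4, array([ 0.4615, -0.2792]), 0.048, np.float64(0.0056))
square_mat (1321, array([0.4728, 0.3269]), array([0.094, 0.095]), 24.8, array([0.4726, 0.3272]), 0.064, np.float64(0.0058))
oblong_mat (578, array([ 0.6294, -0.1791]), array([0.116, 0.074]), 8.7, array([ 0.6291, -0.1787]), 0.066, np.float64(0.0053))
board (3467, array([0.6522, 0.1937]), array([0.139, 0.14 ]), 37.6, array([0.6517, 0.1938]), 0.071, np.float64(0.0157))
```

View pics/crop.png

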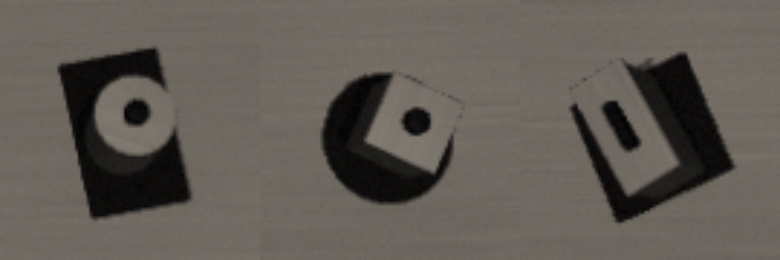

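The crops confirm the choice: three pots standing off-centre on the three dark mats, which are clearly rectangular, round and square. Plan:
1. Square pot to the board.
2. Round pot to the round mat.
3. Oblong pot to the oblong mat.
4. Square pot to the square mat.

```bash
cat > go.py <<'E'
import sys
from h import *
# usage: go.py x y z [tool-y angle deg]  -> shift in present tool axes (do before the spin), spin
a=[float(v) for v in sys.argv[1:]]; s=env.get_state(); M=R.from_rotvec(s["ee_rot"]).as_matrix()
d=M.T@(np.array(a[:3])-s["tcp_pos"])*1000
yang=np.degrees(np.arctan2(M[1,1],M[0,1]))
print("t",round(s["time"],2),"tcp",np.round(s["tcp_pos"],4),"yang",yang.round(1),"tilt",M[2,2].round(4),"j",np.round(s["joint_positions"],2),"w",round(s["width"],4))
print("shift mm",d.round(1),"rows",(np.linalg.norm(d)/38).round(1))
if len(a)>3:
    e=(a[3]-yang+90)%180-90; print("spin",np.round(-np.radians(e),3),"alt",np.round(-np.radians(e-180*np.sign(e)),3))
E
python3 go.py .4664 -.284 .14 -27
```

```text
t 1.1 tcp [ 0.2265 -0.5825  0.2226] yang -68.8 tilt -1.0 j [ 1.18  0.33 -0.06  1.46  0.02  1.35 -0.09] w 0.0867
shift mm [ 331.8 -191.3   82.6] rows 10.3
spin -0.729 alt 2.413
```

```bash
python3 -m jog '[{"x":30,"y":-17.4,"z":7.5,"claw":-1},{"x":30,"y":-17.4,"z":7.5,"claw":-1},{"x":30,"y":-17.4,"z":7.5,"claw":-1},{"x":30,"y":-17.4,"z":7.5,"claw":-1},{"x":30,"y":-17.4,"z":7.5,"claw":-1}]'
python3 -m jog '[{"x":30,"y":-17.4,"z":7.5,"claw":-1},{"x":30,"y":-17.4,"z":7.5,"claw":-1},{"x":30,"y":-17.4,"z":7.5,"claw":-1},{"x":30,"y":-17.4,"z":7.5,"claw":-1},{"x":30,"y":-17.4,"z":7.5,"claw":-1}]'
python3 -m jog '[{"x":30,"y":-17.4,"z":7.5,"claw":-1},{"spin":-0.12,"claw":-1},{"spin":-0.12,"claw":-1},{"spin":-0.12,"claw":-1},{"spin":-0.12,"claw":-1}]'
python3 -m jog '[{"spin":-0.12,"claw":-1},{"spin":-0.12,"claw":-1},{"claw":-1}]'
python3 go.py .4664 -.284 .029 -27
```

```text
t 1.1 tcp [ 0.2265 -0.5825  0.2226] yang -68.8 tilt -1.0 j [ 1.18  0.33 -0.06  1.46  0.02  1.35 -0.09] w 0.0867
shift mm [ 331.8 -191.3  193.6] rows 11.3
spin -0.729 alt 2.413validation failed for argument at $[0]...
validation failed for argument at $[0]...
validation failed for argument at $[0]...
validation failed for argument at $[0]...
```

```bash
python3 -m jog '[{"x":30,"y":-17.4,"z":7.5,"spin":0,"claw":-1},{"x":30,"y":-17.4,"z":7.5,"spin":0,"claw":-1},{"x":30,"y":-17.4,"z":7.5,"spin":0,"claw":-1},{"x":30,"y":-17.4,"z":7.5,"spin":0,"claw":-1},{"x":30,"y":-17.4,"z":7.5,"spin":0,"claw":-1}]'
python3 go.py .4664 -.284 .14 -27
```

```text
time: 1.52
tcp_pos: [0.3356, -0.4457, 0.1849]
ee_rot: [3.087, 0.579, 0.0]
wrist_force: [0.3, -0.6, 1.0]
width: 0.0873
grip_force: 0.0
t 1.52 tcp [ 0.3356 -0.4457  0.1849] yang -68.8 tilt -1.0 j [ 0.99  0.22 -0.17  1.69  0.04  1.24 -0.39] w 0.0873
shift mm [ 180.5 -103.4   44.9] rows 5.6
spin -0.729 alt 2.413
```

```bash
python3 -m jog '[{"x":30,"y":-17.2,"z":7.5,"spin":0,"claw":-1},{"x":30,"y":-17.2,"z":7.5,"spin":0,"claw":-1},{"x":30,"y":-17.2,"z":7.5,"spin":0,"claw":-1},{"x":30,"y":-17.2,"z":7.5,"spin":0,"claw":-1},{"x":30,"y":-17.2,"z":7.5,"spin":0,"claw":-1}]' >/dev/null
python3 -m jog '[{"x":30,"y":-17.2,"z":7.5,"spin":0,"claw":-1},{"x":0,"y":0,"z":0,"spin":-0.1215,"claw":-1},{"x":0,"y":0,"z":0,"spin":-0.1215,"claw":-1},{"x":0,"y":0,"z":0,"spin":-0.1215,"claw":-1},{"x":0,"y":0,"z":0,"spin":-0.1215,"claw":-1}]' >/dev/null
python3 -m jog '[{"x":0,"y":0,"z":0,"spin":-0.1215,"claw":-1},{"x":0,"y":0,"z":0,"spin":-0.1215,"claw":-1},{"x":0,"y":0,"z":0,"spin":0,"claw":-1}]'
python3 go.py .4664 -.284 .029 -27
```

```text
time: 2.6
tcp_pos: [0.4651, -0.2857, 0.1401]
ee_rot: [2.674, 1.65, 0.0]
wrist_force: [0.3, -0.2, -1.2]
width: 0.0869
grip_force: 0.0
t 2.6 tcp [ 0.4651 -0.2857  0.1401] yang -26.7 tilt -1.0 j [ 0.81  0.25 -0.39  1.76  0.1   1.15 -0.08] w 0.0869
shift mm [  2.1   0.3 111.1] rows 2.9
spin 0.006 alt -3.136
```

```bash
python3 -m jog '[{"x":2,"y":0.3,"z":27.5,"spin":0,"claw":-1},{"x":0,"y":0,"z":27.5,"spin":0,"claw":-1},{"x":0,"y":0,"z":27.5,"spin":0,"claw":-1},{"x":0,"y":0,"z":27.5,"spin":0,"claw":-1},{"x":0,"y":0,"z":0,"spin":0,"claw":-1}]'
python3 -m jog '[{"x":0,"y":0,"z":0,"spin":0,"claw":1},{"x":0,"y":0,"z":0,"spin":0,"claw":1},{"x":0,"y":0,"z":0,"spin":0,"claw":1},{"x":0,"y":0,"z":0,"spin":0,"claw":1},{"x":0,"y":0,"z":0,"spin":0,"claw":1}]'
python3 -m jog '[{"x":0,"y":0,"z":0,"spin":0,"claw":1},{"x":0,"y":0,"z":0,"spin":0,"claw":1},{"x":0,"y":0,"z":0,"spin":0,"claw":1}]'
python3 go.py .4664 -.284 .16 -27
```

```text
time: 3.02
tcp_pos: [0.4633, -0.2825, 0.0253]
ee_rot: [-2.676, -1.633, 0.005]
wrist_force: [-2.0, 1.1, -0.6]
width: 0.0872
grip_force: 0.0
time: 3.43
tcp_pos: [0.467, -0.2845, 0.0314]
ee_rot: [2.677, 1.64, 0.001]
wrist_force: [-1.0, 0.6, 0.4]
width: 0.0616
grip_force: 0.0
time: 3.68
tcp_pos: [0.4669, -0.2844, 0.0308]
ee_rot: [2.677, 1.641, 0.001]
wrist_force: [0.8, -0.8, 5.3]
width: 0.0533
grip_force: 30.0
t 3.68 tcp [ 0.4669 -0.2844  0.0308] yang -27.0 tilt -1.0 j [ 0.79  0.38 -0.38  1.85  0.17  0.94 -0.14] w 0.0533
shift mm [ 1.000e-01 -4.000e-01 -1.292e+02] rows 3.4
spin 0.0 alt -3.142
```

```bash
python3 -m jog '[{"x":0,"y":0,"z":-15,"spin":0,"claw":1},{"x":0,"y":0,"z":-26,"spin":0,"claw":1},{"x":0,"y":0,"z":-30,"spin":0,"claw":1},{"x":0,"y":0,"z":-30,"spin":0,"claw":1},{"x":0,"y":0,"z":-28,"spin":0,"claw":1}]'
python3 go.py .652 .194 .16 25
```

```text
time: 4.1
tcp_pos: [0.4659, -0.2837, 0.1602]
ee_rot: [-2.678, -1.642, 0.001]
wrist_force: [1.3, -0.5, -1.6]
width: 0.0534
grip_force: 30.0
t 4.1 tcp [ 0.4659 -0.2837  0.1602] yang -27.0 tilt -1.0 j [ 0.81  0.23 -0.4   1.74  0.1   1.19 -0.08] w 0.0534
shift mm [ 5.102e+02 -5.090e+01  3.000e-01] rows 13.5
spin -0.907 alt 2.234
```

```bash
A='x'; python3 -m jog '[{"x":34,"y":-3.4,"z":0,"spin":0,"claw":1},{"x":34,"y":-3.4,"z":0,"spin":0,"claw":1},{"x":34,"y":-3.4,"z":0,"spin":0,"claw":1},{"x":34,"y":-3.4,"z":0,"spin":0,"claw":1},{"x":34,"y":-3.4,"z":0,"spin":0,"claw":1}]' >/dev/null
python3 -m jog '[{"x":34,"y":-3.4,"z":0,"spin":0,"claw":1},{"x":34,"y":-3.4,"z":0,"spin":0,"claw":1},{"x":34,"y":-3.4,"z":0,"spin":0,"claw":1},{"x":34,"y":-3.4,"z":0,"spin":0,"claw":1},{"x":34,"y":-3.4,"z":0,"spin":0,"claw":1}]'
python3 -m jog '[{"x":34,"y":-3.4,"z":0,"spin":0,"claw":1},{"x":34,"y":-3.4,"z":0,"spin":0,"claw":1},{"x":34,"y":-3.4,"z":0,"spin":0,"claw":1},{"x":34,"y":-3.4,"z":0,"spin":0,"claw":1},{"x":34,"y":-3.4,"z":0,"spin":0,"claw":1}]' >/dev/null
python3 -m jog '[{"x":0,"y":0,"z":0,"spin":-0.113,"claw":1},{"x":0,"y":0,"z":0,"spin":-0.113,"claw":1},{"x":0,"y":0,"z":0,"spin":-0.113,"claw":1},{"x":0,"y":0,"z":0,"spin":-0.113,"claw":1},{"x":0,"y":0,"z":0,"spin":-0.113,"claw":1}]' >/dev/null
python3 -m jog '[{"x":0,"y":0,"z":0,"spin":-0.113,"claw":1},{"x":0,"y":0,"z":0,"spin":-0.113,"claw":1},{"x":0,"y":0,"z":0,"spin":-0.113,"claw":1},{"x":0,"y":0,"z":0,"spin":0,"claw":1}]'
python3 go.py .652 .194 .043 25
```

```text
time: 4.93
tcp_pos: [0.5902, 0.0358, 0.1585]
ee_rot: [-2.678, -1.641, 0.002]
wrist_force: [0.5, -0.1, -1.6]
width: 0.0533
grip_force: 30.0
time: 6.1
tcp_pos: [0.6519, 0.1932, 0.1581]
ee_rot: [-1.685, -2.65, 0.002]
wrist_force: [0.1, -0.5, -2.3]
width: 0.0533
grip_force: 30.0
t 6.1 tcp [0.6519 0.1932 0.1581] yang 25.1 tilt -1.0 j [ 0.15  0.6  -0.76  1.35  0.41  1.35 -0.17] w 0.0533
shift mm [  0.7   0.6 115.1] rows 3.0
spin 0.002 alt -3.14
```

```bash
python3 -m jog '[{"x":0,"y":0,"z":30,"spin":0,"claw":1},{"x":0,"y":0,"z":30,"spin":0,"claw":1},{"x":0,"y":0,"z":30,"spin":0,"claw":1},{"x":0,"y":0,"z":18,"spin":0,"claw":1},{"x":0,"y":0,"z":5,"spin":0,"claw":1}]'
python3 -m jog '[{"x":0,"y":0,"z":2,"spin":0,"claw":1},{"x":0,"y":0,"z":2,"spin":0,"claw":1},{"x":0,"y":0,"z":0,"spin":0,"claw":1}]'
```

```text
time: 6.52
tcp_pos: [0.65, 0.1923, 0.0416]
ee_rot: [-1.695, -2.64, 0.008]
wrist_force: [-0.9, 0.0, -2.4]
width: 0.0535
grip_force: 30.0
time: 6.77
tcp_pos: [0.653, 0.1939, 0.0433]
ee_rot: [1.693, 2.645, 0.002]
wrist_force: [-0.6, 1.1, -1.8]
width: 0.0539
grip_force: 30.0
```

```bash
python3 -m jog '[{"x":0,"y":0,"z":1.5,"spin":0,"claw":1},{"x":0,"y":0,"z":1,"spin":0,"claw":1},{"x":0,"y":0,"z":0,"spin":0,"claw":1},{"x":0,"y":0,"z":0,"spin":0,"claw":1}]'
python3 -m jog '[{"x":0,"y":0,"z":1,"spin":0,"claw":1},{"x":0,"y":0,"z":0,"spin":0,"claw":1},{"x":0,"y":0,"z":0,"spin":0,"claw":1}]'
```

```text
time: 7.1
tcp_pos: [0.6531, 0.1939, 0.0409]
ee_rot: [1.692, 2.645, 0.003]
wrist_force: [0.1, 0.2, 6.0]
width: 0.0536
grip_force: 30.0
time: 7.35
tcp_pos: [0.6533, 0.194, 0.0407]
ee_rot: [1.692, 2.645, 0.003]
wrist_force: [-2.2, -1.1, 12.2]
width: 0.0535
grip_force: 30.4
```

Contact at 0.041, as predicted. Release, rise, and head for the round pot.

```bash
python3 -m jog '[{"x":0,"y":0,"z":-1,"spin":0,"claw":-1},{"x":0,"y":0,"z":0,"spin":0,"claw":-1},{"x":0,"y":0,"z":0,"spin":0,"claw":-1},{"x":0,"y":0,"z":0,"spin":0,"claw":-1},{"x":0,"y":0,"z":0,"spin":0,"claw":-1}]'
python3 -m jog '[{"x":0,"y":0,"z":0,"spin":0,"claw":-1},{"x":0,"y":0,"z":0,"spin":0,"claw":-1},{"x":0,"y":0,"z":-15,"spin":0,"claw":-1},{"x":0,"y":0,"z":-30,"spin":0,"claw":-1},{"x":0,"y":0,"z":-38,"spin":0,"claw":-1}]'
python3 -m jog '[{"x":0,"y":0,"z":-30,"spin":0,"claw":-1},{"x":0,"y":0,"z":0,"spin":0,"claw":-1}]'
python3 go.py .6234 -.177 .15 -16
```

```text
time: 7.77
tcp_pos: [0.6522, 0.1935, 0.0392]
ee_rot: [-1.692, -2.647, 0.001]
wrist_force: [0.8, 0.5, 0.0]
width: 0.0791
grip_force: 0.0
time: 8.18
tcp_pos: [0.6509, 0.193, 0.1221]
ee_rot: [-1.69, -2.645, 0.005]
wrist_force: [0.9, 1.1, -0.3]
width: 0.0868
grip_force: 0.0
time: 8.35
tcp_pos: [0.6549, 0.1954, 0.1612]
ee_rot: [1.689, 2.642, 0.013]
wrist_force: [0.0, 0.8, 0.8]
width: 0.0869
grip_force: 0.0
t 8.35 tcp [0.6549 0.1954 0.1612] yang 24.8 tilt -0.9999 j [ 0.15  0.6  -0.76  1.35  0.41  1.34 -0.17] w 0.0869
shift mm [-324.8 -185.     9.6] rows 9.8
spin 0.712 alt -2.429
```

```bash
python3 -m jog '[{"x":-29.5,"y":-16.8,"z":0,"spin":0,"claw":-1},{"x":-29.5,"y":-16.8,"z":0,"spin":0,"claw":-1},{"x":-29.5,"y":-16.8,"z":0,"spin":0,"claw":-1},{"x":-29.5,"y":-16.8,"z":0,"spin":0,"claw":-1},{"x":-29.5,"y":-16.8,"z":0,"spin":0,"claw":-1}]' >/dev/null
python3 -m jog '[{"x":-29.5,"y":-16.8,"z":0,"spin":0,"claw":-1},{"x":-29.5,"y":-16.8,"z":0,"spin":0,"claw":-1},{"x":-29.5,"y":-16.8,"z":0,"spin":0,"claw":-1},{"x":-29.5,"y":-16.8,"z":0,"spin":0,"claw":-1},{"x":-29.5,"y":-16.8,"z":0,"spin":0,"claw":-1}]' >/dev/null
python3 -m jog '[{"x":-29.5,"y":-16.8,"z":0,"spin":0,"claw":-1},{"x":0,"y":0,"z":0,"spin":0.118,"claw":-1},{"x":0,"y":0,"z":0,"spin":0.118,"claw":-1},{"x":0,"y":0,"z":0,"spin":0.118,"claw":-1},{"x":0,"y":0,"z":0,"spin":0.118,"claw":-1}]' >/dev/null
python3 -m jog '[{"x":0,"y":0,"z":0,"spin":0.118,"claw":-1},{"x":0,"y":0,"z":0,"spin":0.118,"claw":-1},{"x":0,"y":0,"z":0,"spin":0,"claw":-1},{"x":0,"y":0,"z":0,"spin":0,"claw":-1}]'
python3 go.py .6234 -.177 .031 -16
```

```text
time: 9.93
tcp_pos: [0.6209, -0.1783, 0.1533]
ee_rot: [2.501, 1.901, 0.0]
wrist_force: [-0.1, -0.1, 0.3]
width: 0.0871
grip_force: 0.0
t 9.93 tcp [ 0.6209 -0.1783  0.1533] yang -15.5 tilt -1.0 j [ 0.63  0.48 -0.57  1.47  0.27  1.27 -0.24] w 0.0871
shift mm [  2.    2.  122.3] rows 3.2
spin 0.008 alt -3.133
```

```bash
python3 -m jog '[{"x":2,"y":2,"z":20,"spin":0,"claw":-1},{"x":0,"y":0,"z":30,"spin":0,"claw":-1},{"x":0,"y":0,"z":30,"spin":0,"claw":-1},{"x":0,"y":0,"z":28,"spin":0,"claw":-1},{"x":0,"y":0,"z":14,"spin":0,"claw":-1}]' >/dev/null
python3 -m jog '[{"x":0,"y":0,"z":0,"spin":0,"claw":1},{"x":0,"y":0,"z":0,"spin":0,"claw":1},{"x":0,"y":0,"z":0,"spin":0,"claw":1},{"x":0,"y":0,"z":0,"spin":0,"claw":1},{"x":0,"y":0,"z":0,"spin":0,"claw":1}]' >/dev/null
python3 -m jog '[{"x":0,"y":0,"z":0,"spin":0,"claw":1},{"x":0,"y":0,"z":0,"spin":0,"claw":1},{"x":0,"y":0,"z":0,"spin":0,"claw":1}]'
python3 -m jog '[{"x":0,"y":0,"z":-15,"spin":0,"claw":1},{"x":0,"y":0,"z":-26,"spin":0,"claw":1},{"x":0,"y":0,"z":-30,"spin":0,"claw":1},{"x":0,"y":0,"z":-30,"spin":0,"claw":1},{"x":0,"y":0,"z":-28,"spin":0,"claw":1}]'
python3 go.py .462 -.2805 .16 -16
```

```text
time: 11.02
tcp_pos: [0.6243, -0.1774, 0.032]
ee_rot: [2.503, 1.895, 0.002]
wrist_force: [0.6, -0.5, 6.2]
width: 0.0569
grip_force: 30.0
time: 11.43
tcp_pos: [0.6226, -0.1768, 0.1616]
ee_rot: [-2.504, -1.896, 0.001]
wrist_force: [1.2, 0.4, -3.6]
width: 0.057
grip_force: 30.0
t 11.43 tcp [ 0.6226 -0.1768  0.1616] yang -15.7 tilt -1.0 j [ 0.63  0.48 -0.57  1.45  0.26  1.29 -0.24] w 0.057
shift mm [-143.3 -126.4    1.7] rows 5.0
spin 0.005 alt -3.137
```

```bash
python3 -m jog '[{"x":-24,"y":-21,"z":0,"spin":0,"claw":1},{"x":-24,"y":-21,"z":0,"spin":0,"claw":1},{"x":-24,"y":-21,"z":0,"spin":0,"claw":1},{"x":-24,"y":-21,"z":0,"spin":0,"claw":1},{"x":-24,"y":-21,"z":0,"spin":0,"claw":1}]' >/dev/null
python3 -m jog '[{"x":-24,"y":-21,"z":0,"spin":0,"claw":1},{"x":0,"y":0,"z":0,"spin":0,"claw":1},{"x":0,"y":0,"z":0,"spin":0,"claw":1}]'
python3 go.py .462 -.2805 .034 -16
```

```text
time: 12.1
tcp_pos: [0.4609, -0.2829, 0.16]
ee_rot: [-2.508, -1.891, 0.002]
wrist_force: [1.1, 0.7, -3.6]
width: 0.0571
grip_force: 30.0
t 12.1 tcp [ 0.4609 -0.2829  0.16  ] yang -16.0 tilt -1.0 j [ 0.95  0.24 -0.55  1.74  0.13  1.2   0.08] w 0.0571
shift mm [  2.7   0.5 126. ] rows 3.3
spin 0.001 alt -3.141
```

```bash
python3 -m jog '[{"x":2.5,"y":0.5,"z":20,"spin":0,"claw":1},{"x":0,"y":0,"z":35,"spin":0,"claw":1},{"x":0,"y":0,"z":35,"spin":0,"claw":1},{"x":0,"y":0,"z":26,"spin":0,"claw":1},{"x":0,"y":0,"z":8,"spin":0,"claw":1}]' >/dev/null
python3 -m jog '[{"x":0,"y":0,"z":2,"spin":0,"claw":1},{"x":0,"y":0,"z":0,"spin":0,"claw":1},{"x":0,"y":0,"z":0,"spin":0,"claw":1},{"x":0,"y":0,"z":0,"spin":0,"claw":1}]'
python3 go.py .462 -.2805 .032 -16
```

```text
time: 12.85
tcp_pos: [0.465, -0.2797, 0.0351]
ee_rot: [2.503, 1.895, 0.001]
wrist_force: [-1.0, 0.4, -3.7]
width: 0.0567
grip_force: 30.0
t 12.85 tcp [ 0.465  -0.2797  0.0351] yang -15.8 tilt -1.0 j [ 0.9   0.39 -0.52  1.85  0.23  0.96  0.  ] w 0.0567
shift mm [-1.6 -2.7  3.1] rows 0.1
spin 0.004 alt -3.137
```

```bash
python3 -m jog '[{"x":-1.5,"y":-2.5,"z":1,"spin":0,"claw":1},{"x":0,"y":0,"z":1,"spin":0,"claw":1},{"x":0,"y":0,"z":1.5,"spin":0,"claw":1},{"x":0,"y":0,"z":0,"spin":0,"claw":1},{"x":0,"y":0,"z":0,"spin":0,"claw":1}]'
```

```text
time: 13.27
tcp_pos: [0.4612, -0.2807, 0.0316]
ee_rot: [2.505, 1.895, -0.001]
wrist_force: [-6.9, 1.2, 13.0]
width: 0.0569
grip_force: 30.0
```

```bash
python3 -m jog '[{"x":0,"y":0,"z":-1.5,"spin":0,"claw":-1},{"x":0,"y":0,"z":0,"spin":0,"claw":-1},{"x":0,"y":0,"z":0,"spin":0,"claw":-1},{"x":0,"y":0,"z":0,"spin":0,"claw":-1},{"x":0,"y":0,"z":0,"spin":0,"claw":-1}]' >/dev/null
python3 -m jog '[{"x":0,"y":0,"z":0,"spin":0,"claw":-1},{"x":0,"y":0,"z":0,"spin":0,"claw":-1},{"x":0,"y":0,"z":-20,"spin":0,"claw":-1},{"x":0,"y":0,"z":-35,"spin":0,"claw":-1},{"x":0,"y":0,"z":-38,"spin":0,"claw":-1}]' >/dev/null
python3 -m jog '[{"x":0,"y":0,"z":-30,"spin":0,"claw":-1},{"x":0,"y":0,"z":0,"spin":0,"claw":-1}]'
python3 go.py .473 .3217 .15 -58.6
```

```text
time: 14.27
tcp_pos: [0.4641, -0.2813, 0.1609]
ee_rot: [2.498, 1.891, 0.005]
wrist_force: [0.6, -0.9, 0.6]
width: 0.0872
grip_force: 0.0
t 14.27 tcp [ 0.4641 -0.2813  0.1609] yang -15.7 tilt -1.0 j [ 0.95  0.24 -0.55  1.75  0.14  1.19  0.08] w 0.0872
shift mm [ 582.8 -155.2    7.8] rows 15.9
spin 0.748 alt -2.394
```

```bash
python3 -m jog '[{"x":32.4,"y":-8.6,"z":0,"spin":0,"claw":-1},{"x":32.4,"y":-8.6,"z":0,"spin":0,"claw":-1},{"x":32.4,"y":-8.6,"z":0,"spin":0,"claw":-1},{"x":32.4,"y":-8.6,"z":0,"spin":0,"claw":-1},{"x":32.4,"y":-8.6,"z":0,"spin":0,"claw":-1}]' >/dev/null
python3 -m jog '[{"x":32.4,"y":-8.6,"z":0,"spin":0,"claw":-1},{"x":32.4,"y":-8.6,"z":0,"spin":0,"claw":-1},{"x":32.4,"y":-8.6,"z":0,"spin":0,"claw":-1},{"x":32.4,"y":-8.6,"z":0,"spin":0,"claw":-1},{"x":32.4,"y":-8.6,"z":0,"spin":0,"claw":-1}]' >/dev/null
python3 -m jog '[{"x":32.4,"y":-8.6,"z":0,"spin":0,"claw":-1},{"x":32.4,"y":-8.6,"z":0,"spin":0,"claw":-1},{"x":32.4,"y":-8.6,"z":0,"spin":0,"claw":-1},{"x":32.4,"y":-8.6,"z":0,"spin":0,"claw":-1},{"x":32.4,"y":-8.6,"z":0,"spin":0,"claw":-1}]' >/dev/null
python3 -m jog '[{"x":32.4,"y":-8.6,"z":0,"spin":0,"claw":-1},{"x":32.4,"y":-8.6,"z":0,"spin":0,"claw":-1},{"x":32.4,"y":-8.6,"z":0,"spin":0,"claw":-1},{"x":0,"y":0,"z":0,"spin":0,"claw":-1}]'
python3 go.py .473 .3217 .15 -58.6
```

```text
time: 15.85
tcp_pos: [0.4679, 0.3305, 0.1544]
ee_rot: [-2.494, -1.903, -0.002]
wrist_force: [-0.7, -0.4, -0.0]
width: 0.0867
grip_force: 0.0
t 15.85 tcp [0.4679 0.3305 0.1544] yang -15.3 tilt -1.0 j [ 0.06  0.41 -0.93  1.66  0.34  1.25 -1.21] w 0.0867
shift mm [-7.1  7.3  4.4] rows 0.3
spin 0.755 alt -2.386
```

```bash
python3 -m jog '[{"x":0,"y":0,"z":0,"spin":0.1245,"claw":-1},{"x":0,"y":0,"z":0,"spin":0.1245,"claw":-1},{"x":0,"y":0,"z":0,"spin":0.1245,"claw":-1},{"x":0,"y":0,"z":0,"spin":0.1245,"claw":-1},{"x":0,"y":0,"z":0,"spin":0.1245,"claw":-1}]' >/dev/null
python3 -m jog '[{"x":0,"y":0,"z":0,"spin":0.1245,"claw":-1},{"x":0,"y":0,"z":0,"spin":0,"claw":-1},{"x":0,"y":0,"z":0,"spin":0,"claw":-1}]'
python3 go.py .473 .3217 .031 -58.6
```

```text
time: 16.52
tcp_pos: [0.4705, 0.3233, 0.1544]
ee_rot: [3.022, 0.857, 0.0]
wrist_force: [0.6, -0.1, -0.4]
width: 0.0868
grip_force: 0.0
t 16.52 tcp [0.4705 0.3233 0.1544] yang -58.3 tilt -1.0 j [-0.03  0.37 -0.79  1.66  0.27  1.23 -1.9 ] w 0.0868
shift mm [  1.3   2.6 123.4] rows 3.2
spin 0.005 alt -3.137
```

```bash
python3 -m jog '[{"x":1.3,"y":2.6,"z":20,"spin":0.005,"claw":-1},{"x":0,"y":0,"z":30,"spin":0,"claw":-1},{"x":0,"y":0,"z":30,"spin":0,"claw":-1},{"x":0,"y":0,"z":29,"spin":0,"claw":-1},{"x":0,"y":0,"z":14,"spin":0,"claw":-1}]' >/dev/null
python3 -m jog '[{"x":0,"y":0,"z":0,"spin":0,"claw":1},{"x":0,"y":0,"z":0,"spin":0,"claw":1},{"x":0,"y":0,"z":0,"spin":0,"claw":1},{"x":0,"y":0,"z":0,"spin":0,"claw":1},{"x":0,"y":0,"z":0,"spin":0,"claw":1}]'
python3 -m jog '[{"x":0,"y":0,"z":0,"spin":0,"claw":1},{"x":0,"y":0,"z":0,"spin":0,"claw":1},{"x":0,"y":0,"z":0,"spin":0,"claw":1},{"x":0,"y":0,"z":0,"spin":0,"claw":1}]'
python3 -m jog '[{"x":0,"y":0,"z":-15,"spin":0,"claw":1},{"x":0,"y":0,"z":-26,"spin":0,"claw":1},{"x":0,"y":0,"z":-30,"spin":0,"claw":1},{"x":0,"y":0,"z":-30,"spin":0,"claw":1},{"x":0,"y":0,"z":-28,"spin":0,"claw":1}]'
python3 go.py .630 -.179 .16 -80.9
```

```text
time: 17.35
tcp_pos: [0.4739, 0.3223, 0.0331]
ee_rot: [-3.026, -0.844, -0.004]
wrist_force: [-0.9, 0.7, -0.1]
width: 0.0616
grip_force: 0.0
time: 17.68
tcp_pos: [0.4733, 0.3217, 0.0319]
ee_rot: [3.026, 0.843, 0.001]
wrist_force: [-0.1, -1.1, 3.9]
width: 0.0432
grip_force: 30.0
time: 18.1
tcp_pos: [0.4725, 0.3216, 0.1616]
ee_rot: [3.026, 0.844, -0.001]
wrist_force: [1.0, 0.4, -2.9]
width: 0.0434
grip_force: 30.0
t 18.1 tcp [0.4725 0.3216 0.1616] yang -58.8 tilt -1.0 j [-0.03  0.36 -0.79  1.65  0.27  1.24 -1.9 ] w 0.0434
shift mm [-124.4  509.8    1.7] rows 13.8
spin 0.385 alt -2.756
```

```bash
python3 -m jog '[{"x":-8.3,"y":34,"z":0,"spin":0,"claw":1},{"x":-8.3,"y":34,"z":0,"spin":0,"claw":1},{"x":-8.3,"y":34,"z":0,"spin":0,"claw":1},{"x":-8.3,"y":34,"z":0,"spin":0,"claw":1},{"x":-8.3,"y":34,"z":0,"spin":0,"claw":1}]' >/dev/null
python3 -m jog '[{"x":-8.3,"y":34,"z":0,"spin":0,"claw":1},{"x":-8.3,"y":34,"z":0,"spin":0,"claw":1},{"x":-8.3,"y":34,"z":0,"spin":0,"claw":1},{"x":-8.3,"y":34,"z":0,"spin":0,"claw":1},{"x":-8.3,"y":34,"z":0,"spin":0,"claw":1}]' >/dev/null
python3 -m jog '[{"x":-8.3,"y":34,"z":0,"spin":0,"claw":1},{"x":-8.3,"y":34,"z":0,"spin":0,"claw":1},{"x":-8.3,"y":34,"z":0,"spin":0,"claw":1},{"x":-8.3,"y":34,"z":0,"spin":0,"claw":1},{"x":-8.3,"y":34,"z":0,"spin":0,"claw":1}]' >/dev/null
python3 -m jog '[{"x":0,"y":0,"z":0,"spin":0.1,"claw":1},{"x":0,"y":0,"z":0,"spin":0.1,"claw":1},{"x":0,"y":0,"z":0,"spin":0.1,"claw":1},{"x":0,"y":0,"z":0,"spin":0.085,"claw":1},{"x":0,"y":0,"z":0,"spin":0,"claw":1}]' >/dev/null
python3 -m jog '[{"x":0,"y":0,"z":0,"spin":0,"claw":1}]'
python3 go.py .630 -.179 .036 -80.9
```

```text
time: 19.85
tcp_pos: [0.63, -0.1788, 0.16]
ee_rot: [-3.131, -0.254, 0.002]
wrist_force: [-1.0, -0.0, -3.1]
width: 0.0435
grip_force: 30.0
t 19.85 tcp [ 0.63   -0.1788  0.16  ] yang -80.7 tilt -1.0 j [ 0.55  0.48 -0.48  1.43  0.22  1.28 -1.35] w 0.0435
shift mm [1.00e-01 2.00e-01 1.24e+02] rows 3.3
spin 0.003 alt -3.139
```

```bash
python3 -m jog '[{"x":0,"y":0,"z":20,"spin":0,"claw":1},{"x":0,"y":0,"z":35,"spin":0,"claw":1},{"x":0,"y":0,"z":35,"spin":0,"claw":1},{"x":0,"y":0,"z":26,"spin":0,"claw":1},{"x":0,"y":0,"z":8,"spin":0,"claw":1}]' >/dev/null
python3 -m jog '[{"x":0,"y":0,"z":1,"spin":0,"claw":1},{"x":0,"y":0,"z":0,"spin":0,"claw":1},{"x":0,"y":0,"z":0,"spin":0,"claw":1}]'
python3 go.py .630 -.179 .032 -80.9
```

```text
time: 20.52
tcp_pos: [0.6313, -0.1792, 0.037]
ee_rot: [3.131, 0.251, 0.003]
wrist_force: [-0.6, -0.2, -2.1]
width: 0.0433
grip_force: 30.0
t 20.52 tcp [ 0.6313 -0.1792  0.037 ] yang -80.8 tilt -1.0 j [ 0.54  0.59 -0.45  1.54  0.28  1.07 -1.39] w 0.0433
shift mm [-1.3 -0.4  5. ] rows 0.1
spin 0.001 alt -3.14
```

```bash
python3 -m jog '[{"x":-1,"y":0,"z":2,"spin":0,"claw":1},{"x":0,"y":0,"z":1.5,"spin":0,"claw":1},{"x":0,"y":0,"z":1.5,"spin":0,"claw":1},{"x":0,"y":0,"z":0,"spin":0,"claw":1},{"x":0,"y":0,"z":0,"spin":0,"claw":1}]'
```

```text
time: 20.93
tcp_pos: [0.6299, -0.1795, 0.0317]
ee_rot: [3.131, 0.249, 0.002]
wrist_force: [-2.9, -0.2, 5.8]
width: 0.0434
grip_force: 30.0
```

```bash
python3 -m jog '[{"x":0,"y":0,"z":-1,"spin":0,"claw":-1},{"x":0,"y":0,"z":0,"spin":0,"claw":-1},{"x":0,"y":0,"z":0,"spin":0,"claw":-1},{"x":0,"y":0,"z":0,"spin":0,"claw":-1},{"x":0,"y":0,"z":0,"spin":0,"claw":-1}]' >/dev/null
python3 -m jog '[{"x":0,"y":0,"z":0,"spin":0,"claw":-1},{"x":0,"y":0,"z":0,"spin":0,"claw":-1},{"x":0,"y":0,"z":-20,"spin":0,"claw":-1},{"x":0,"y":0,"z":-35,"spin":0,"claw":-1},{"x":0,"y":0,"z":-38,"spin":0,"claw":-1}]' >/dev/null
python3 -m jog '[{"x":0,"y":0,"z":-30,"spin":0,"claw":-1},{"x":0,"y":0,"z":0,"spin":0,"claw":-1}]'
cat > look.py <<'E'
import sys
from fit import *
for n in ["top","side"]:
    c=env.camera(n); print(n); cv2.imwrite(f"pics/{n}{sys.argv[1]}.png",c["pixels"])
    for q,xy,lo,hi,r,d in [("round_pot",(.462,-.28),.066,.082,.05,0),("square_pot_board",(.653,.194),.074,.09,.05,0),("square_pot_mat",(.472,.327),.064,.08,.05,0),("oblong_pot",(.63,-.179),.064,.08,.06,0),
      ("round_mat",(.462,-.28),-.004,.02,.08,1),("square_mat",(.472,.327),-.004,.02,.09,1),("oblong_mat",(.63,-.179),-.004,.02,.09,1)]:
        print(q,fit(c,xy,lo,hi,r,d))
E
python3 look.py 1;python3 go.py .652 .194 .16 -65
```

```text
time: 21.93
tcp_pos: [0.6326, -0.1796, 0.162]
ee_rot: [3.128, 0.249, 0.015]
wrist_force: [1.3, -1.1, 1.3]
width: 0.0865
grip_force: 0.0
top
round_pot None
square_pot_board (638, array([0.6543, 0.1947]), array([0.057, 0.055]), 24.8, array([0.6534, 0.1937]), 0.037, np.float64(0.0838))
square_pot_mat None
oblong_pot (521, array([ 0.6196, -0.1791]), array([0.072, 0.045]), 9.9, array([ 0.6173, -0.1804]), 0.038, np.float64(0.0734))
round_mat None
square_mat (1912, array([0.4718, 0.3278]), array([0.098, 0.098]), 23.6, array([0.4697, 0.327 ]), 0.065, np.float64(0.006))
oblong_mat (557, array([ 0.6089, -0.183 ]), array([0.08 , 0.076]), 9.5, array([ 0.6099, -0.1822]), 0.053, np.float64(0.0061))
side
round_pot (249, array([ 0.4615, -0.2776]), array([0.054, 0.057]), 6.2, array([ 0.4603, -0.2799]), 0.031, np.float64(0.0745))
square_pot_board (688, array([0.6547, 0.1925]), array([0.055, 0.056]), 24.4, array([0.6546, 0.1934]), 0.037, np.float64(0.0834))
square_pot_mat None
oblong_pot (423, array([ 0.6309, -0.1761]), array([0.087, 0.051]), 10.4, array([ 0.6307, -0.1771]), 0.048, np.float64(0.0724))
round_mat (310, array([ 0.4632, -0.2732]), array([0.077, 0.09 ]), 87.2, array([ 0.4631, -0.2798]), 0.046, np.float64(0.0055))
square_mat (2875, array([0.4723, 0.3266]), array([0.094, 0.096]), 24.4, array([0.4724, 0.3263]), 0.065, np.float64(0.0056))
oblong_mat (447, array([ 0.63  , -0.1784]), array([0.119, 0.078]), 7.7, array([ 0.6292, -0.1794]), 0.069, np.float64(0.0051))
t 22.03 tcp [ 0.6301 -0.1794  0.1559] yang -80.9 tilt -1.0 j [ 0.56  0.48 -0.48  1.44  0.22  1.27 -1.35] w 0.0871
shift mm [  80.7 -365.2   -4.4] rows 9.8
spin -0.278 alt 2.864
```

```bash
python3 -m jog '[{"x":7.5,"y":-33.2,"z":-0.4,"spin":0,"claw":-1},{"x":7.5,"y":-33.2,"z":-0.4,"spin":0,"claw":-1},{"x":7.5,"y":-33.2,"z":-0.4,"spin":0,"claw":-1},{"x":7.5,"y":-33.2,"z":-0.4,"spin":0,"claw":-1},{"x":7.5,"y":-33.2,"z":-0.4,"spin":0,"claw":-1}]' >/dev/null
python3 -m jog '[{"x":7.5,"y":-33.2,"z":-0.4,"spin":0,"claw":-1},{"x":7.5,"y":-33.2,"z":-0.4,"spin":0,"claw":-1},{"x":7.5,"y":-33.2,"z":-0.4,"spin":0,"claw":-1},{"x":7.5,"y":-33.2,"z":-0.4,"spin":0,"claw":-1},{"x":7.5,"y":-33.2,"z":-0.4,"spin":0,"claw":-1}]' >/dev/null
python3 -m jog '[{"x":7.5,"y":-33.2,"z":-0.4,"spin":0,"claw":-1},{"x":0,"y":0,"z":0,"spin":-0.1,"claw":-1},{"x":0,"y":0,"z":0,"spin":-0.1,"claw":-1},{"x":0,"y":0,"z":0,"spin":-0.075,"claw":-1},{"x":0,"y":0,"z":0,"spin":0,"claw":-1}]'
python3 -m jog '[{"x":0,"y":0,"z":0,"spin":0,"claw":-1},{"x":0,"y":0,"z":0,"spin":0,"claw":-1}]'
python3 go.py .654 .1937 .041 -65.4
```

```text
time: 23.28
tcp_pos: [0.6522, 0.1943, 0.1568]
ee_rot: [3.066, 0.682, -0.005]
wrist_force: [0.3, 0.5, 0.6]
width: 0.0873
grip_force: 0.0
time: 23.45
tcp_pos: [0.6527, 0.1941, 0.158]
ee_rot: [3.069, 0.672, -0.002]
wrist_force: [-0.0, 0.3, -0.7]
width: 0.087
grip_force: 0.0
t 23.45 tcp [0.6527 0.1941 0.158 ] yang -65.3 tilt -1.0 j [ 0.07  0.57 -0.62  1.35  0.33  1.33 -1.7 ] w 0.087
shift mm [  1.1   0.9 117. ] rows 3.1
spin 0.002 alt -3.14
```

```bash
python3 -m jog '[{"x":1,"y":1,"z":20,"spin":0,"claw":-1},{"x":0,"y":0,"z":30,"spin":0,"claw":-1},{"x":0,"y":0,"z":30,"spin":0,"claw":-1},{"x":0,"y":0,"z":25,"spin":0,"claw":-1},{"x":0,"y":0,"z":12,"spin":0,"claw":-1}]' >/dev/null
python3 -m jog '[{"x":0,"y":0,"z":0,"spin":0,"claw":1},{"x":0,"y":0,"z":0,"spin":0,"claw":1},{"x":0,"y":0,"z":0,"spin":0,"claw":1},{"x":0,"y":0,"z":0,"spin":0,"claw":1},{"x":0,"y":0,"z":0,"spin":0,"claw":1}]' >/dev/null
python3 -m jog '[{"x":0,"y":0,"z":0,"spin":0,"claw":1},{"x":0,"y":0,"z":0,"spin":0,"claw":1},{"x":0,"y":0,"z":0,"spin":0,"claw":1},{"x":0,"y":0,"z":0,"spin":0,"claw":1}]'
python3 -m jog '[{"x":0,"y":0,"z":-15,"spin":0,"claw":1},{"x":0,"y":0,"z":-26,"spin":0,"claw":1},{"x":0,"y":0,"z":-30,"spin":0,"claw":1},{"x":0,"y":0,"z":-30,"spin":0,"claw":1},{"x":0,"y":0,"z":-19,"spin":0,"claw":1}]'
python3 go.py .472 .327 .16 -65.6
```

```text
time: 24.62
tcp_pos: [0.655, 0.1939, 0.0429]
ee_rot: [3.068, 0.676, 0.002]
wrist_force: [-0.3, -0.6, 6.2]
width: 0.0537
grip_force: 30.0
time: 25.03
tcp_pos: [0.6548, 0.1945, 0.1659]
ee_rot: [-3.067, -0.677, -0.004]
wrist_force: [0.2, 0.1, -1.8]
width: 0.0535
grip_force: 30.0
t 25.03 tcp [0.6548 0.1945 0.1659] yang -65.1 tilt -1.0 j [ 0.07  0.57 -0.62  1.34  0.33  1.34 -1.69] w 0.0535
shift mm [-110.1 -197.1    5.6] rows 5.9
spin 0.008 alt -3.133
```

```bash
python3 -m jog '[{"x":-15.7,"y":-28.2,"z":0,"spin":0,"claw":1},{"x":-15.7,"y":-28.2,"z":0,"spin":0,"claw":1},{"x":-15.7,"y":-28.2,"z":0,"spin":0,"claw":1},{"x":-15.7,"y":-28.2,"z":0,"spin":0,"claw":1},{"x":-15.7,"y":-28.2,"z":0,"spin":0,"claw":1}]' >/dev/null
python3 -m jog '[{"x":-15.7,"y":-28.2,"z":0,"spin":0,"claw":1},{"x":-15.7,"y":-28.2,"z":0,"spin":0.008,"claw":1},{"x":0,"y":0,"z":0,"spin":0,"claw":1},{"x":0,"y":0,"z":0,"spin":0,"claw":1},{"x":0,"y":0,"z":0,"spin":0,"claw":1}]'
python3 go.py .472 .327 .036 -65.6
```

```text
time: 25.87
tcp_pos: [0.4719, 0.3265, 0.1624]
ee_rot: [3.07, 0.664, 0.001]
wrist_force: [0.5, 0.3, -1.5]
width: 0.0532
grip_force: 30.0
t 25.87 tcp [0.4719 0.3265 0.1624] yang -65.6 tilt -1.0 j [-0.08  0.35 -0.74  1.65  0.25  1.24 -2.01] w 0.0532
shift mm [  0.2  -0.5 126.4] rows 3.3
spin 0.0 alt -3.141
```

```bash
python3 -m jog '[{"x":0,"y":0,"z":20,"spin":0,"claw":1},{"x":0,"y":0,"z":35,"spin":0,"claw":1},{"x":0,"y":0,"z":35,"spin":0,"claw":1},{"x":0,"y":0,"z":26,"spin":0,"claw":1},{"x":0,"y":0,"z":8,"spin":0,"claw":1}]' >/dev/null
python3 -m jog '[{"x":0,"y":0,"z":2,"spin":0,"claw":1},{"x":0,"y":0,"z":0,"spin":0,"claw":1},{"x":0,"y":0,"z":0,"spin":0,"claw":1}]'
python3 go.py .472 .327 .032 -65.6
```

```text
time: 26.53
tcp_pos: [0.473, 0.3274, 0.0378]
ee_rot: [-3.07, -0.663, -0.004]
wrist_force: [0.9, -0.3, -2.5]
width: 0.0531
grip_force: 30.0
t 26.53 tcp [0.473  0.3274 0.0378] yang -65.6 tilt -1.0 j [-0.13  0.49 -0.69  1.76  0.36  1.02 -2.09] w 0.0531
shift mm [-1.1  0.   5.8] rows 0.2
spin -0.001 alt 3.141
```

```bash
python3 -m jog '[{"x":-0.5,"y":0,"z":2,"spin":0,"claw":1},{"x":0,"y":0,"z":1.5,"spin":0,"claw":1},{"x":0,"y":0,"z":1.5,"spin":0,"claw":1},{"x":0,"y":0,"z":0,"spin":0,"claw":1},{"x":0,"y":0,"z":0,"spin":0,"claw":1}]'
```

```text
time: 26.95
tcp_pos: [0.4723, 0.327, 0.0328]
ee_rot: [3.071, 0.663, 0.004]
wrist_force: [-1.2, -2.3, 11.2]
width: 0.0531
grip_force: 30.0
```

Contact. Release, rise, and retreat toward the middle so that both cameras see all three.

```bash
python3 -m jog '[{"x":0,"y":0,"z":-1,"spin":0,"claw":-1},{"x":0,"y":0,"z":0,"spin":0,"claw":-1},{"x":0,"y":0,"z":0,"spin":0,"claw":-1},{"x":0,"y":0,"z":0,"spin":0,"claw":-1},{"x":0,"y":0,"z":0,"spin":0,"claw":-1}]' >/dev/null
python3 -m jog '[{"x":0,"y":0,"z":0,"spin":0,"claw":-1},{"x":0,"y":0,"z":0,"spin":0,"claw":-1},{"x":0,"y":0,"z":-20,"spin":0,"claw":-1},{"x":0,"y":0,"z":-35,"spin":0,"claw":-1},{"x":0,"y":0,"z":-38,"spin":0,"claw":-1}]' >/dev/null
python3 -m jog '[{"x":0,"y":0,"z":-30,"spin":0,"claw":-1},{"x":0,"y":35,"z":-10,"spin":0,"claw":-1},{"x":0,"y":35,"z":-10,"spin":0,"claw":-1},{"x":0,"y":35,"z":-10,"spin":0,"claw":-1},{"x":0,"y":35,"z":-10,"spin":0,"claw":-1}]' >/dev/null
python3 -m jog '[{"x":0,"y":35,"z":0,"spin":0,"claw":-1},{"x":0,"y":35,"z":0,"spin":0,"claw":-1},{"x":0,"y":35,"z":0,"spin":0,"claw":-1},{"x":0,"y":0,"z":0,"spin":0,"claw":-1},{"x":0,"y":0,"z":0,"spin":0,"claw":-1}]'
python3 look.py 2
```

```text
time: 28.62
tcp_pos: [0.5731, 0.101, 0.1945]
ee_rot: [3.072, 0.657, -0.001]
wrist_force: [0.0, 1.0, -0.9]
width: 0.0872
grip_force: 0.0
top
round_pot (611, array([ 0.4604, -0.2793]), array([0.057, 0.056]), 24.4, array([ 0.4606, -0.2794]), 0.03, np.float64(0.0756))
square_pot_board None
square_pot_mat (646, array([0.4712, 0.3275]), array([0.055, 0.056]), 24.6, array([0.4717, 0.3271]), 0.036, np.float64(0.0738))
oblong_pot (845, array([ 0.6289, -0.1782]), array([0.09 , 0.045]), 9.0, array([ 0.6279, -0.1785]), 0.048, np.float64(0.0734))
round_mat (714, array([ 0.4608, -0.2754]), array([0.094, 0.082]), 12.9, array([ 0.4626, -0.2823]), 0.048, np.float64(0.0061))
square_mat (980, array([0.4713, 0.3271]), array([0.095, 0.098]), 24.4, array([0.4716, 0.328 ]), 0.066, np.float64(0.0065))
oblong_mat (704, array([ 0.6301, -0.1793]), array([0.121, 0.076]), 9.5, array([ 0.6303, -0.1794]), 0.069, np.float64(0.006))
side
round_pot (251, array([ 0.4607, -0.2788]), array([0.056, 0.058]), 7.3, array([ 0.4604, -0.2807]), 0.032, np.float64(0.0748))
square_pot_board None
square_pot_mat (1009, array([0.4721, 0.3267]), array([0.055, 0.056]), 24.9, array([0.4724, 0.3267]), 0.038, np.float64(0.0732))
oblong_pot None
round_mat (304, array([ 0.4622, -0.2738]), array([0.089, 0.078]), 1.9, array([ 0.4621, -0.2801]), 0.046, np.float64(0.0055))
square_mat (1477, array([0.4724, 0.3267]), array([0.093, 0.095]), 24.1, array([0.4729, 0.3276]), 0.064, np.float64(0.0058))
oblong_mat (255, array([ 0.6291, -0.176 ]), array([0.116, 0.068]), 8.6, array([ 0.6302, -0.1763]), 0.065, np.float64(0.0052))
```

View pics/top2.png

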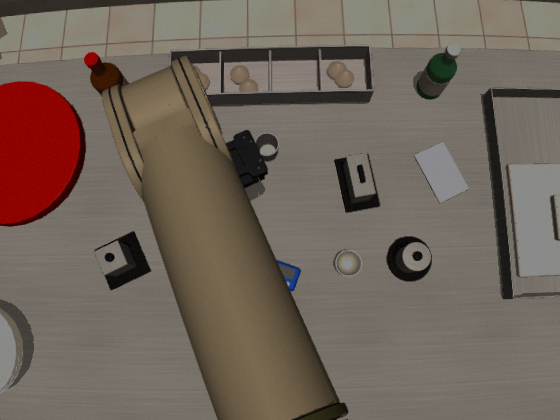

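View pics/side2.png

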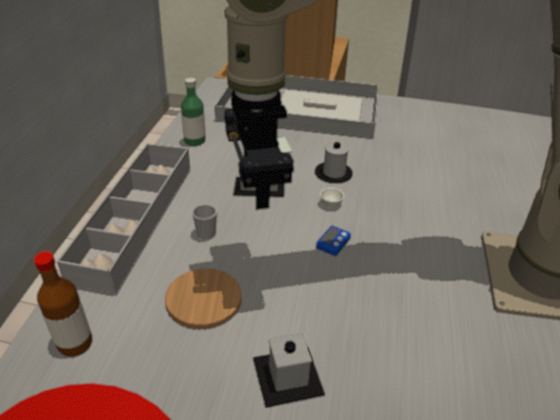

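The pictures show the square tin at (118,258), the oblong tin at (360,175) and the round canister at (414,256), each upright and centred on its own mat within about 2 mm. The timer, bowl and cup haven't moved, and the arm is clear of everything.

```bash
python3 -c "
from plant import env
print(env.finish_job())"
```

```text
the job is handed in; nothing more can be done
None
```

The job is handed in: all three containers stand upright on their own mats, centred to about 2 mm and in line within about 1°, with the square tin set down on the board on the way and the timer, bowl and cup not moved.

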